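# Set the stand leg to its length mark and clamp it

### The job

A telescopic stand leg lies in its cradle on the bench, pushed in and with its long clamp lever open. Pull the leg out of its catch by its turned foot until the foot points squarely at the upright pointer of the length mark, hold it there against its spring, and only then swing the cam lever fully shut along the leg. The job ends holding: finish while still gripping the leg at the mark, lever shut, without letting go; do not shift the pointer or disturb the loose tools.

Things in the scene. Friction and masses are not known exactly. Their poses are not given: they have to be found in the camera images.
- cradle: Fixed cradle: grey base plate (x -160 to 135, y -85 to 65, 12 mm thick) with a level aluminium tube and black clamp collar, both at x < 0, 32 mm wide, tops at z 77 (lugs, catch housing to 88). Origin: on the bench below the middle of the collar's mouth. +x: along the leg, the way it pulls out; +y: the lever's side; z up. Leg's centre line: y 0, z 60 mm. Place and heading vary.
- leg: Sliding leg: aluminium bar 20 x 20 mm with a turned rubber foot at its end, 12 mm thick along x, z 42 to 78, y from +10 out to -55 mm. Origin: bar's centre line, mid foot; axes as the cradle's. Starts pushed in at cradle x 40 (34 mm free gap from mouth to foot), pulls out up to 75 mm. A sprung catch yields within 8 mm at about 10 N; then a spring draws it back in with 3 to 6 N unless held.
- foot_tip (a point): Centre of the free end of the turned foot (55 mm to -y of the leg's origin, z = 60 mm); axes as the cradle's. The foot sticks out 45 mm from the bar on the side away from the lever, so a finger behind it (on the collar's side) can pull the leg out.
- mark_tip (a point): Top edge, nearest the leg, of the length mark's pointer: upright steel blade, 4 mm thick along cradle x, y -67 to -77, top at z 60 mm, on a dark slider block 18 x 20 x 10 mm on a rule. Axes as the cradle's. Stands at cradle x 68 to 103 mm, varying; 6 N would shift it. The foot is at the mark when foot_tip and mark_tip have the same cradle x; they are then 12 mm apart along y.
- lever (a joint): Angle (rad) of the steel cam lever on the collar: 0 = shut along the leg; starts open at 0.20 to 0.26, stop at 0.27. It swings level about an upright pin at cradle x -20, y +24 mm, its end moving to +y as it opens. Stays where left; shutting it takes 0.35 N m, rising to 0.65 N m over the last half as the cam bites on the leg; shut, it clamps it against about 10 N.
- lever_end (a point): On the outer (+y) face of the lever at its free end, 120 mm from the pin, z = 62 mm. The lever is a bar 10 mm thick and 28 mm high (z 48 to 76). Shut, its outer face is at cradle y +22 mm and its inner face 2 mm clear of the leg, so leg and shut lever together measure 32 mm (y -10 to +22); nothing is below them but the base plate, 12 mm high.
- box_cutter: Bystander: grey box cutter, 31 x 156 x 23 mm, lying on the bench; origin centre of its underside.
- nut_driver: Bystander: nut driver with a red handle, 29 x 196 x 29 mm, lying on the bench; origin centre of its underside.
- marker_black: Bystander: black marker pen, 14 x 136 x 15 mm, lying on the bench; origin centre of its underside.

How it is judged (in metres and radians):
On the way, in this order (a step that is already met when the one before it is completed fails the run):
1. the leg is pulled out of its catch (at least 12 mm) with the lever still open (distance of foot_tip from where it was at the start of the episode above 0.012 m and value of joint lever above 0.15 rad), for 0.05 s.
2. the foot is held at the length mark (within 4 mm) with the lever still open (over 0.12 rad) (x of foot_tip in the frame of mark_tip between -0.004 and 0.004 m and value of joint lever above 0.12 rad and contact force between the fingers and leg above 0.5 N), for 0.2 s.
At the end, for the whole second after the job is handed in: The foot points at the mark (within 4 mm along the leg), the lever is shut (under 0.03 rad), and the fingers still hold the leg (over 3 N) (x of foot_tip in the frame of mark_tip between -0.004 and 0.004 m and value of joint lever below 0.03 rad and contact force between the fingers and leg above 3 N); the arm keeps its last pose, push and grip.
It fails at once if the lever is swung shut (under 0.08 rad) while the foot is more than 6 mm from the mark (value of joint lever below 0.08 rad and not (x of foot_tip in the frame of mark_tip between -0.006 and 0.006 m)).
It fails at once if the pointer of the length mark is shifted by more than 4 mm (distance of mark_tip from where it was at the start of the episode above 0.004 m).
It fails at once if the box cutter is moved by more than 30 mm (distance of box_cutter from where it was at the start of the episode above 0.03 m).
It fails at once if the nut driver is moved by more than 30 mm (distance of nut_driver from where it was at the start of the episode above 0.03 m).
It fails at once if the marker black is moved by more than 30 mm (distance of marker_black from where it was at the start of the episode above 0.03 m).
It also fails if it takes over 38 s, if anything falls off the work surface, if the arm or the gripper's body presses on something with over 40 N, if the wrist force passes 120 N, or if a joint passes its speed limit or range.

### The arm

A 6-joint arm with a two-finger parallel gripper is mounted at the origin on a cart in front of the work surface, level with it; the furniture and walls round the work are solid. World frame = base frame: x ahead of the robot, y to its left, z up, the work surface at z = 0. Lengths are in m, angles in degrees, forces in N, time in s.
With the tool pointing down it reaches from about 0.15 to 0.775 m from the base axis. Payload 6.1 kg.
Tool frame: the origin (TCP) lies midway between the tips of the shut fingers; the grasp point (between the pads) lies 19 mm behind it; z points along the fingers, y is the direction in which the jaws open and shut (so a half turn about z gives the same grasp; the last joint's range is limited). The gripper opens to 85 mm and grips with 20 to 120 N. Pads are 22 mm wide; open, the fingers measure 114 mm over their backs; the gripper's body (76 mm by 85 mm) begins 54 mm behind the grasp point. The pads swing forward as they close: fully open they stand 13 mm farther back than shut.
Start: joints at [72.135, 7.208, -2.269, 80.523, 0, 90], TCP at [0.161, 0.5, 0.231] pointing down, gripper open.
Joint ranges: [-155.77, 155.77], [-54.66, 111.73], [-72.52, 77.12], [-102.08, 115.82], [-83.92, 84.16], [-180, 180]. Speed limits (degrees/s): [136.94, 136.94, 172.46, 180, 180, 180].

### API

Orientations are given as [roll, pitch, yaw] about the fixed x, y, z axes, in that order (R = Rz(yaw) Ry(pitch) Rx(roll)).
In Python, from rig import robot, eyes, job gives the robot as it stands.
- The arm moves only by the tool play_rows, never from a script. Its arguments are lists of equal length, an entry for each row: "grip": the opening, from 0 (shut) to 1 (fully open); "slide": the shift along the tool's x, y, z in mm, a list of three; "spin": the turn about the tool's z in rad. A call has 1 to 10 rows; each row is the pose to reach, as a shift and turn from the pose measured when the call began, along the tool's axes at that moment; what a row does not reach only later rows make up. A row lasts 1/10 s, in which the tool goes at most 50 mm and 8.59 degrees, less where a joint would pass 70% of its speed; a pose out of reach is approached as far as the arm can. A call with a gripper value outside its range is refused whole. The fingers move at their own pace and stop on an object; "force" is the grip in N (left out, the last holds). Time passes only in rows, so rows that repeat a pose let the fingers close. It gives the time, the measured TCP pose, the force and the opening at its end, in the units of the state.
- robot.observe(): the state, without advancing time (a new reading comes with each control period).
- eyes.read_camera(name): name is "scene" or "top" or "wrist"; returns (picture, depth): 384x512x3 uint8, red, green, blue; 384x512 float32, m along the optical axis (not along the pixel's ray), 0 where there is no reading.
- eyes.camera_info(name): a dict with "mtx" (3x3 intrinsics, pixels), "k1" (the pictures are not rectified: a ray, as slopes to the right and down, at radius r is drawn at 1 + k1 r^2 times it, then the intrinsics apply), "pose" (4x4, takes a point from camera to world coordinates). Camera axes: x right, y up, looking along -z (the intrinsics and any distortion apply to the point x, -y, -z); pixel columns grow to the right and rows downward; lengths in m; the calibration is good to about 2 mm. A picture is of the moment at which its call begins: read the wrist's pose just before it. camera_info takes no time and is no camera call; for the wrist camera it gives the pose at the moment of the call.
- job.finish_job(): hands the job in, once; it reports no verdict.
The state is a dict: "time": time; "joint_positions": joint angles; "dq": joint speeds; "effort": joint torques, N m; "ee_pos": TCP position; "tool_rot": TCP orientation; "wrist_force": force on the tool from outside, world axes, zero at the start; "moment": the same for the moment, N m; "grip_width": opening from 0.0 (shut) to 1.0 (fully open).
Only numpy, scipy, OpenCV 4.12 (cv2) and the standard library are available. Lean on these libraries where they do the work, as an engineer would, in place of code of your own. Each camera call takes 0.05 s, during which the arm holds its last target. There are 200 camera calls.

## Working session

There is one attempt and no reset: what is moved stays moved. The work goes in short steps, Python scripts to look and compute and a tool call to move; the robot and the scene stay as the last step left them, time stands still between calls to the robot, and variables do not carry over. Pictures are saved under pics/ and viewed, about 8 in all and at most 12, crops included, and the job is handed in when it is done.

Besides the shell and the picture viewer there is one more tool, called after ">>>" as name(argument=value, ...), one argument or row to a line, values as JSON. play_rows: Moves the arm, as the interface text tells. Its arguments: {"type":"object","properties":{"grip":{"type":"array"},"slide":{"type":"array"},"spin":{"type":"array"},"force":{"type":"number"}},"required":["grip","slide","spin"]}

```bash
ls; mkdir -p pics; cat > h.py <<'E'
import numpy as np, cv2
from rig import robot, eyes, job
def snap(n,name):
    p,d=eyes.read_camera(n); cv2.imwrite(f'pics/{name}.png',p[:,:,::-1]); np.savez(f'pics/{name}.npz',p=p,d=d,i=np.array(eyes.camera_info(n),dtype=object)); return p,d
def load(name):
    z=np.load(f'pics/{name}.npz',allow_pickle=True); return z['p'],z['d'],z['i'].item()
def slopes(info,uv):
    uv=np.atleast_2d(uv).astype(float); K=np.array(info['mtx'],float)
    s=cv2.undistortPoints(uv.reshape(-1,1,2),K,np.array([info['k1'],0,0,0,0.])).reshape(-1,2)
    return s
def ray(info,uv):
    s=slopes(info,uv); T=np.array(info['pose']); d=np.c_[s[:,0],-s[:,1],-np.ones(len(s))]@T[:3,:3].T
    return T[:3,3],d
def onplane(info,uv,z):
    o,d=ray(info,uv); return o+d*((z-o[2])/d[:,2])[:,None]
def cloud(info,dep):
    v,u=np.nonzero(dep>0); o,d=ray(info,np.c_[u,v]); P=np.full(dep.shape+(3,),np.nan); P[v,u]=o+d*dep[v,u][:,None]; return P
def project(info,X):
    T=np.array(info['pose']); c=(np.atleast_2d(X)-T[:3,3])@T[:3,:3]; s=np.c_[c[:,0]/-c[:,2],-c[:,1]/-c[:,2]]
    s=s*(1+info['k1']*(s**2).sum(1))[:,None]; K=np.array(info['mtx']); return s@K[:2,:2].T+K[:2,2]
E
python3 - <<'E'
from h import *
print(robot.observe())
for n in('top','scene','wrist'):
    snap(n,n+'0'); i=eyes.camera_info(n); print(n,np.round(i['pose'],3).tolist(),i['mtx'],i['k1'])
E
```

```text
pics
{'time': 0.0, 'joint_positions': array([ 7.21359555e+01,  7.24173274e+00, -2.32503810e+00,  8.05238370e+01,
       -1.20838632e-03,  8.99994049e+01]), 'dq': array([ 0.02361506, -0.05419158, -0.03575577, -0.01655335, -0.12981434,
        0.10233794]), 'effort': array([-1.17377400e-03, -4.35916328e+01,  3.52923131e+01,  1.72565907e-02,
       -1.35940667e-05, -7.72674639e-06]), 'ee_pos': array([0.16093274, 0.49930816, 0.23053515]), 'tool_rot': array([-1.79909392e+02,  1.20744372e-03,  1.62136553e+02]), 'wrist_force': array([0.09407619, 0.42904812, 0.1576732 ]), 'moment': array([ 0.01276843,  0.02027353, -0.0103762 ]), 'grip_width': 1.0003145959964994}
top [[-0.001, 0.995, -0.101, 0.385], [-1.0, 0.001, 0.021, 0.017], [0.021, 0.101, 0.995, 1.265], [0.0, 0.0, 0.0, 1.0]] [[359.40150285   0.         256.85117167]
 [  0.         359.40150285 191.9932948 ]
 [  0.           0.           1.        ]] -0.057732360073226185
scene [[0.768, 0.4, -0.5, -0.009], [-0.64, 0.485, -0.596, -0.633], [0.005, 0.778, 0.628, 0.76], [0.0, 0.0, 0.0, 1.0]] [[373.18000534   0.         257.76955695]
 [  0.         373.18000534 194.84559218]
 [  0.           0.           1.        ]] -0.0331434819695987
wrist [[0.306, -0.911, -0.278, 0.089], [0.952, 0.292, 0.09, 0.523], [-0.001, -0.292, 0.956, 0.372], [0.0, 0.0, 0.0, 1.0]] [[344.94647645   0.         260.51372211]
 [  0.         344.94647645 187.36715645]
 [  0.           0.           1.        ]] -0.06059181704511679
```

View pics/top0.png

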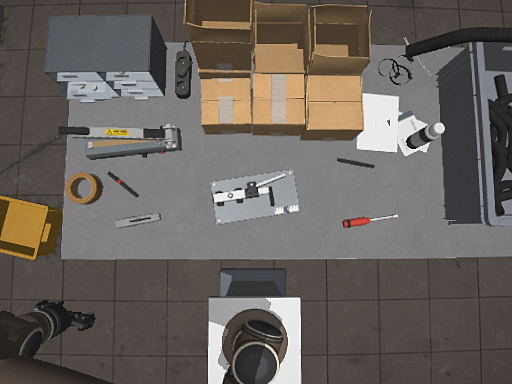

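View pics/scene0.png

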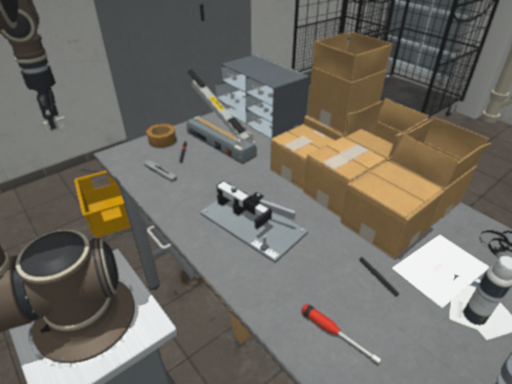

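The cradle lies at about (255,195) in the top view, with +x to the right. The mark is near (287,210) and the lever runs to (285,177). The bystanders are well clear.

```bash
python3 - <<'E'
from h import *
p,d,i=load('top0'); a=cv2.resize(p[160:230,200:310],None,fx=7,fy=7,interpolation=cv2.INTER_CUBIC); cv2.imwrite('pics/t_crop.png',a[:,:,::-1])
# base plate: heights
P=cloud(i,d)
q=P[160:230,200:310]
z=q[...,2]
m=(z>0.006)&(z<0.03)
print(m.sum())
import sys
r=cv2.minAreaRect(np.float32(q[z>0.007][:,:2])); print(r, cv2.boxPoints(r))
hi=q[(z>0.065)&(z<0.1)]; print(len(hi))
E
```

```text
2732
((0.4785382151603699, 0.015355691313743591), (0.1949281394481659, 0.3551982045173645), 6.313747406005859) [[ 0.36213422  0.18115918]
 [ 0.40119636 -0.17188458]
 [ 0.5949422  -0.1504478 ]
 [ 0.55588007  0.20259596]]
736
```

View pics/t_crop.png

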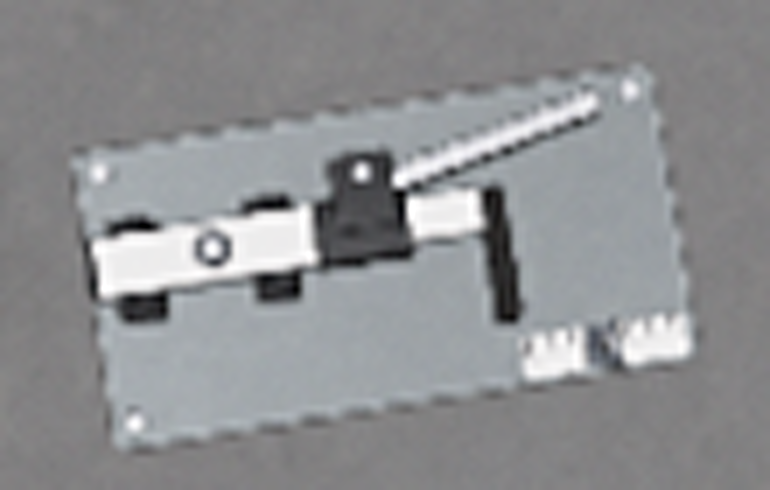

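The crop shows the plate corners at (75,155), (645,65), (692,355) and (118,447), the foot at (503,255), the slider at (605,345) and the lever end at (597,103).

```bash
cat > frame.py <<'E'
from h import *
p,d,i=load('top0')
f=lambda *a:np.array([(200+(x+.5)/7-.5,160+(y+.5)/7-.5) for x,y in a])
W=onplane(i,f((76,157),(645,67),(692,355),(119,446)),0.012)[:,:2]
C=np.array([(-.16,.065),(.135,.065),(.135,-.085),(-.16,-.085)])
c0,w0=C.mean(0),W.mean(0); H=(C-c0).T@(W-w0); th=np.arctan2(H[0,1]-H[1,0],H[0,0]+H[1,1])
R=np.array([[np.cos(th),-np.sin(th)],[np.sin(th),np.cos(th)]]); t=w0-R@c0
toC=lambda X:(np.atleast_2d(X)[:,:2]-t)@R
toW=lambda X:np.atleast_2d(X)@R.T+t
E
python3 - <<'E'
from frame import *
print('th',np.degrees(th),'origin',t,'resid mm',(toC(W)-C)*1e3)
print('foot',toC(onplane(i,f((493,190),(510,320)),.078)),'pin',toC(onplane(i,f((361,172)),.085)))
print('blade',toC(onplane(i,f((605,345)),.03)),'lever',toC(onplane(i,f((597,103)),.076)))
s=robot.observe(); print('pin w',toW([-.02,.024]),'foot w',toW([.04,-.03]))
E
```

```text
th -80.99282875680098 origin [ 0.51014846 -0.01180051] resid mm [[ 2.7600367  -2.05388153]
 [-2.19828072 -1.25937878]
 [-3.35116305  1.54501742]
 [ 2.78940706  1.76824289]]
foot [[ 0.0417198   0.00691901]
 [ 0.03966642 -0.05542359]] pin [[-0.01908477  0.02433447]]
blade [[ 0.08744986 -0.0723461 ]] lever [[0.09787206 0.04074276]]
pin w [[0.53072135 0.01171026]] foot w [[ 0.48678072 -0.056004  ]]
```

```bash
cat > mv.py <<'E'
from frame import *
from scipy.spatial.transform import Rotation as Ro
def move(cx,cy,z,th=th,toW=toW):
    s=robot.observe(); Rt=Ro.from_euler('xyz',s['tool_rot'],degrees=True).as_matrix()
    w=toW([cx,cy])[0]; dlt=np.r_[w,z]-s['ee_pos']
    dy=(np.degrees(th)+180-s['tool_rot'][2]+180)%360-180
    print('slide mm',np.round(Rt.T@dlt*1e3,1),'spin',round(-np.radians(dy),4),'t',s['time'],'yaw',s['tool_rot'],'F',np.round(s['wrist_force'],1))
E
python3 -c "
from mv import *
move(.05,-.02,.2)"
```

```text
slide mm [-493.9 -433.    31.2] spin 1.1018 t 0.15 yaw [-1.79930467e+02 -3.37736814e-04  1.62133938e+02] F [-0.4  0.2 -0.1]
```

>>> play_rows(
  grip=[1,1,1,1,1,1,1,1,1,1],
  slide=[
    [-35,-30,2],
    [-70,-61,4],
    [-105,-92,7],
    [-140,-123,9],
    [-176,-154,11],
    [-211,-185,13],
    [-246,-216,15],
    [-281,-246,18],
    [-316,-277,20],
    [-351,-308,22],
  ],
  spin=[0.1,0.2,0.3,0.4,0.5,0.6,0.7,0.8,0.9,1.0],
)

```text
time: 1.15
ee_pos: [0.401, 0.0967, 0.209]
tool_rot: [-180.0, 0.1, 104.6]
wrist_force: [0.9, 0.9, -0.5]
grip_width: 0.999
```

```bash
python3 -c "
from mv import *
move(.05,-.02,.2)"
```

```text
slide mm [-180.3   53.5    9.2] spin 0.0976 t 1.15 yaw [-1.79983124e+02  5.39332887e-02  1.04602052e+02] F [ 0.9  0.9 -0.5]
```

>>> play_rows(
  grip=[1,1,1,1,1,1,1,1],
  slide=[
    [-40,12,2],
    [-80,24,4],
    [-120,36,6],
    [-150,45,8],
    [-170,51,9],
    [-180,53.5,9],
    [-180,53.5,9],
    [-180,53.5,9],
  ],
  spin=[0.04,0.08,0.0976,0.0976,0.0976,0.0976,0.0976,0.0976],
)

```text
time: 1.95
ee_pos: [0.4977, -0.0635, 0.2001]
tool_rot: [-180.0, 0.0, 99.0]
wrist_force: [-0.7, -0.5, 0.0]
grip_width: 1.001
```

```bash
python3 -c "
from mv import *
p,d=snap('wrist','w1'); move(.05,-.02,.2)
cv2.imwrite('pics/w1b.png',cv2.resize(p[:,:,::-1],(800,600),interpolation=cv2.INTER_CUBIC))"
```

```text
slide mm [-1.2  0.4  0.2] spin 0.0009 t 2.0 yaw [-1.79974898e+02  3.36046649e-02  9.90597363e+01] F [ 0.  -0.2  0.2]
```

View pics/w1b.png

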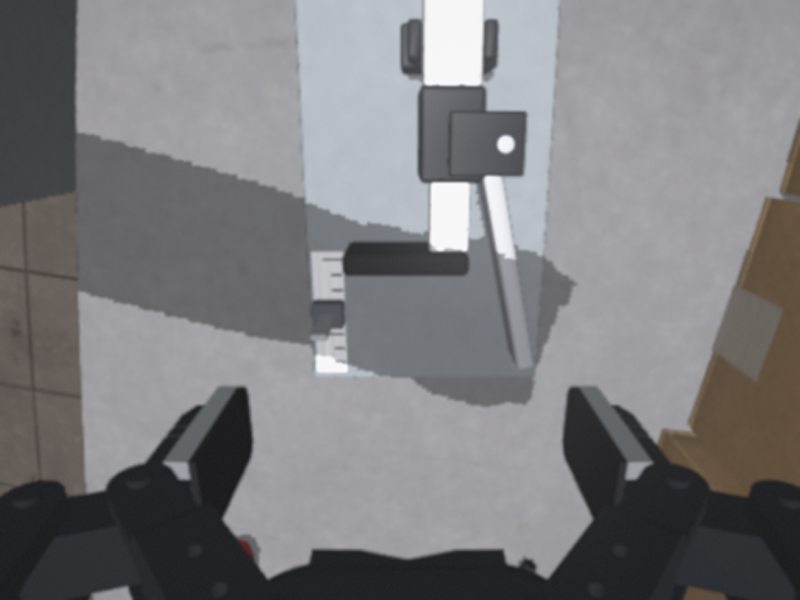

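The wrist view has +x pointing down. The foot bar spans (345–468, 243–275), the slider sits at about (328,315), the lever runs from (493,180) to (523,365) and the mouth is at row 181. I'll enlarge the foot and mark.

```bash
python3 -c "
from h import *
p,d,i=load('w1'); c=p[105:245,190:350]; c=np.clip(c.astype(float)*1.3,0,255).astype(np.uint8)
cv2.imwrite('pics/w1c.png',cv2.resize(c[20:,:][:,:,::-1],None,fx=5,fy=5,interpolation=cv2.INTER_CUBIC))"
```

```text
(no output)
```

View pics/w1c.png

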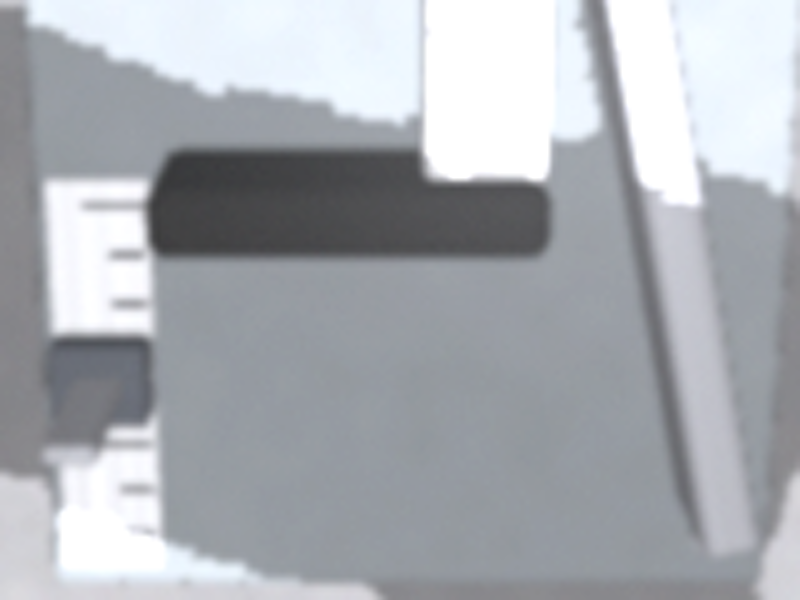

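The blade's top face is at crop (42–98, 445–462). The foot's top spans rows 185–255, x 152–550.

```bash
python3 - <<'E'
from mv import *
_,_,iw=load('w1')
g=lambda *a:np.array([(190+(x+.5)/5-.5,125+(y+.5)/5-.5) for x,y in a])
r=lambda X:np.round(toC(X)*1e3,1).tolist()
print('blade',r(onplane(iw,g((44,455),(98,450),(72,445),(72,462)),.06)))
print('foot front L/R',r(onplane(iw,g((165,255),(540,255)),.078)),'back',r(onplane(iw,g((165,186),(540,184)),.078)))
print('bar sides',r(onplane(iw,g((424,60),(424,160),(549,60),(549,160)),.07)))
print('lever end top',r(onplane(iw,g((710,555),(757,543),(661,50),(692,150),(742,460)),.076)))
f2=lambda *a:np.array(a)/1.5625
print('collar top corners',r(onplane(iw,f2((420,87),(485,87),(420,180)),.077)),'plate far corners',r(onplane(iw,f2((316,376),(305,182),(537,374)),.012)))
E
```

```text
blade [[85.4, -76.0], [84.4, -66.5], [83.5, -71.0], [86.7, -71.1]]
foot front L/R [[44.1, -51.6], [44.0, 7.8]] back [[33.0, -51.2], [32.5, 7.4]]
bar sides [[14.4, -10.7], [30.4, -10.4], [14.3, 9.1], [30.4, 9.6]]
lever end top [[96.9, 38.6], [94.7, 46.4], [11.8, 25.7], [27.4, 31.4], [79.7, 42.8]]
collar top corners [[-45.6, -15.7], [-45.8, 14.4], [-2.9, -15.4]] plate far corners [[132.8, -82.8], [4.1, -83.4], [131.1, 66.1]]
```

```bash
python3 -c "
from mv import *
move(.0165,.007,.036)"
```

```text
slide mm [ 32.4  27.5 164.2] spin 0.0009 t 2.0 yaw [-1.79974898e+02  3.36046649e-02  9.90597363e+01] F [ 0.  -0.2  0.2]
```

>>> play_rows(
  grip=[1,1,1,1,1,1,1,1,1],
  slide=[
    [20,17,0],
    [32.4,27.5,5],
    [32.4,27.5,40],
    [32.4,27.5,80],
    [32.4,27.5,115],
    [32.4,27.5,140],
    [32.4,27.5,155],
    [32.4,27.5,164],
    [32.4,27.5,164],
  ],
  spin=[0.001,0.001,0.001,0.001,0.001,0.001,0.001,0.001,0.001],
)

```text
time: 2.9
ee_pos: [0.5187, -0.0262, 0.0351]
tool_rot: [-179.9, 0.0, 99.1]
wrist_force: [0.5, -0.4, -0.7]
grip_width: 1.004
```

```bash
python3 -c "
from mv import *
p,d=snap('wrist','w2'); move(.0165,.007,.036)
cv2.imwrite('pics/w2b.png',cv2.resize(p[:,:,::-1],(800,600),interpolation=cv2.INTER_CUBIC))"
```

```text
slide mm [-0.6  0.1  0.2] spin 0.0009 t 2.95 yaw [-1.79945055e+02  2.79431730e-02  9.90586044e+01] F [0.4 0.3 0.9]
```

View pics/w2b.png

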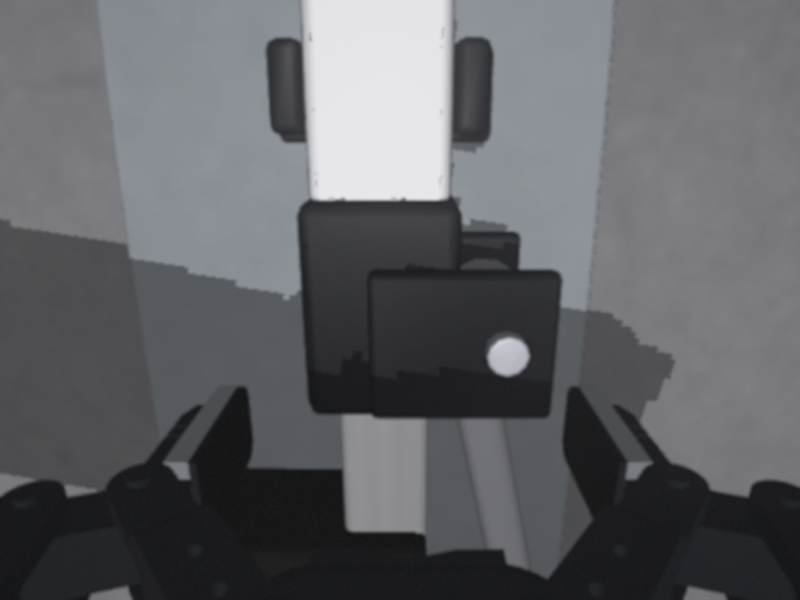

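The open fingers straddle bar and lever with the foot just ahead of them (foot rows ~470–550). Now I'll find contact in small steps.

>>> play_rows(
  grip=[1,1,1],
  slide=[
    [-3.5,0,0],
    [-7.5,0,0],
    [-7.5,0,0],
  ],
  spin=[0,0,0],
)

```text
time: 3.25
ee_pos: [0.5213, -0.0343, 0.0371]
tool_rot: [180.0, 0.0, 99.0]
wrist_force: [0.7, -0.3, 0.2]
grip_width: 0.999
```

```bash
python3 -c "
from mv import *
s=robot.observe(); print(toC(s['ee_pos']), R.T@s['wrist_force'][:2])"
```

```text
[[0.02393187 0.00752379]] [0.45149913 0.62631754]
```

>>> play_rows(
  grip=[1,1,1],
  slide=[
    [-2,0,0],
    [-4,0,0],
    [-4,0,0],
  ],
  spin=[0,0,0],
)

```text
time: 3.55
ee_pos: [0.522, -0.0381, 0.0373]
tool_rot: [179.9, 0.0, 99.0]
wrist_force: [-0.5, 3.2, 1.1]
grip_width: 1.001
```

```bash
python3 -c "
from mv import *
s=robot.observe(); print(toC(s['ee_pos']), R.T@s['wrist_force'][:2])"
```

```text
[[0.02787162 0.00757726]] [-3.20644343 -0.02239205]
```

>>> play_rows(
  grip=[1,1,1,1,1,1,1,1],
  slide=[
    [-5,0,0],
    [-10,0,0],
    [-16,0,0],
    [-23,0,0],
    [-30,0,0],
    [-35,0,0],
    [-38,0,0],
    [-38,0,0],
  ],
  spin=[0,0,0,0,0,0,0,0],
)

```text
time: 4.35
ee_pos: [0.5281, -0.0761, 0.0373]
tool_rot: [179.9, 0.0, 99.0]
wrist_force: [-0.2, 4.4, 1.1]
grip_width: 1.0
```

```bash
python3 -c "
from mv import *
s=robot.observe(); print(toC(s['ee_pos']), R.T@s['wrist_force'][:2])
p,d=snap('scene','s1'); q,_=snap('wrist','w3'); i=eyes.camera_info('scene')
c=project(i,np.array([[*toW([.08,-.02])[0],.06]]))[0].astype(int); print(c)
x,y=c; a=cv2.resize(p[y-40:y+40,x-50:x+50],(800,640)); b=cv2.resize(q,(512,384))
cv2.imwrite('pics/s1c.png',cv2.resize(p[y-37:y+38,x-50:x+50],(800,600),interpolation=cv2.INTER_CUBIC)[:,:,::-1])"
```

```text
[[0.06634943 0.00761532]] [-4.39759645  0.4874909 ]
[274 223]
```

View pics/s1c.png

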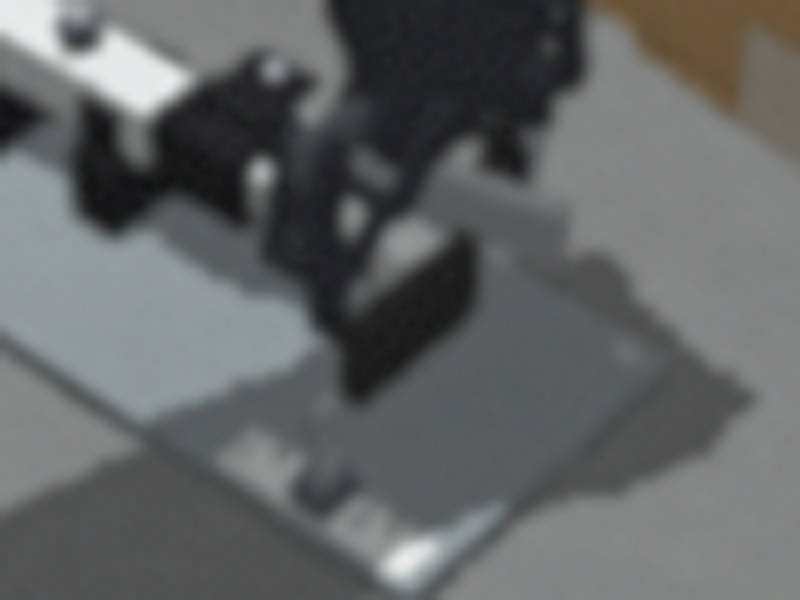

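The foot's front face spans about (350,345), (472,237), (478,297) and (355,402). The blade top is at about (325,405), slightly ahead. I'll measure the foot's shift from depth in both scene pictures.

```bash
python3 - <<'E'
from mv import *
for n in('scene0','s1'):
    p,d,i=load(n); P=cloud(i,d).reshape(-1,3); P=P[np.isfinite(P[:,0])]; c=np.c_[toC(P),P[:,2]]*1e3
    lo=(32 if n=='scene0' else 66)
    m=(c[:,2]>47)&(c[:,2]<73)&(c[:,1]>-52)&(c[:,1]<(-14))&(c[:,0]>lo)&(c[:,0]<lo+45)
    print(n,m.sum(),np.percentile(c[m,0],[5,25,50,75,95]).round(1))
    m=(c[:,2]>40)&(c[:,2]<64)&(c[:,1]>-80)&(c[:,1]<-63)&(c[:,0]>60)&(c[:,0]<110); print('blade',m.sum(),c[m].round(0)[:12].tolist())
p,d,i=load('s1'); x0,y0=274-50,223-37
g=lambda *a:np.array([(x0+(x+.5)/8-.5,y0+(y+.5)/8-.5) for x,y in a])
print('front bottom edge',toC(onplane(i,g((357,402),(474,298)),.042))*1e3,'top',toC(onplane(i,g((348,345),(468,238)),.078))*1e3)
E
```

```text
scene0 67 [45.7 46.9 47.3 48.1 48.8]
blade 18 [[89.0, -69.0, 59.0], [87.0, -74.0, 58.0], [89.0, -73.0, 59.0], [91.0, -71.0, 59.0], [91.0, -79.0, 61.0], [90.0, -75.0, 57.0], [90.0, -70.0, 53.0], [89.0, -77.0, 55.0], [92.0, -76.0, 56.0], [89.0, -69.0, 48.0], [90.0, -78.0, 52.0], [89.0, -73.0, 48.0]]
s1 75 [70.6 88.9 89.4 90.  90.7]
blade 18 [[88.0, -68.0, 58.0], [87.0, -74.0, 58.0], [88.0, -72.0, 57.0], [89.0, -69.0, 56.0], [89.0, -77.0, 58.0], [90.0, -74.0, 56.0], [90.0, -70.0, 54.0], [90.0, -78.0, 56.0], [90.0, -75.0, 53.0], [89.0, -69.0, 48.0], [89.0, -77.0, 51.0], [90.0, -74.0, 50.0]]
front bottom edge [[ 86.42585949 -52.18139614]
 [ 84.36529972  14.15363006]] top [[ 89.79485743 -62.04269505]
 [ 86.84942559   4.9565816 ]]
```

Both routes agree that about 4.4 mm remains (42.1 of 46.6 mm pulled, and 83.4 against 87.7 by depth).

>>> play_rows(
  grip=[1,1,1,1,1],
  slide=[
    [-2.5,0,0],
    [-4.5,0,0],
    [-4.5,0,0],
    [-4.5,0,0],
    [-4.5,0,0],
  ],
  spin=[0,0,0,0,0],
)

```text
time: 4.95
ee_pos: [0.5287, -0.0801, 0.0373]
tool_rot: [179.9, 0.0, 99.0]
wrist_force: [-0.0, 5.2, 1.1]
grip_width: 1.001
```

```bash
cat > chk.py <<'E'
from mv import *
import sys
s=robot.observe(); print(toC(s['ee_pos'])*1e3, s['ee_pos'][2],'F',R.T@s['wrist_force'][:2],'grip',s['grip_width'],'t',s['time'])
p,d=snap('scene',sys.argv[1]); i=eyes.camera_info('scene')
P=cloud(i,d).reshape(-1,3); P=P[np.isfinite(P[:,0])]; c=np.c_[toC(P),P[:,2]]*1e3
m=(c[:,2]>47)&(c[:,2]<73)&(c[:,1]>-52)&(c[:,1]<-14)&(c[:,0]>82)&(c[:,0]<105); print('foot front',np.median(c[m,0]),m.sum())
m=(c[:,2]>45)&(c[:,2]<58)&(c[:,1]>-80)&(c[:,1]<-63)&(c[:,0]>75)&(c[:,0]<105); print('blade front',np.median(c[m,0]),m.sum())
m=(c[:,2]>52)&(c[:,2]<74)&(c[:,1]>8)&(c[:,1]<55)&(c[:,0]>90)&(c[:,0]<108); print('lever end',np.median(c[m],axis=0),m.sum())
x,y=274,223
cv2.imwrite(f'pics/{sys.argv[1]}c.png',cv2.resize(p[y-37:y+38,x-50:x+50],(800,600),interpolation=cv2.INTER_CUBIC)[:,:,::-1])
E
python3 chk.py s2
```

```text
[[70.36654257  7.64869079]] 0.03729040908159359 F [-5.16151835  0.77783086] grip 1.0005846085967351 t 4.95
foot front 93.62307659209459 60
blade front 88.99402455322058 14
lever end [96.22808478 38.24036228 64.30463235] 31
```

The foot centre reads 87.6 and the blade centre about 87–88, with the lever still open at about 0.2 rad. Now I'll close the jaws over leg and lever, then view the result.

>>> play_rows(
  grip=[0.9,0.8,0.7,0.6,0.55,0.5,0.45,0.42],
  slide=[
    [-0.3,-0.5,0],
    [-0.3,-1,0],
    [-0.3,-1.5,0],
    [-0.3,-2,0],
    [-0.3,-2,0],
    [-0.3,-2,0],
    [-0.3,-2,0],
    [-0.3,-2,0],
  ],
  spin=[0,0,0,0,0,0,0,0],
  force=40,
)

```text
time: 5.8
ee_pos: [0.5268, -0.0797, 0.0381]
tool_rot: [179.9, -0.1, 99.0]
wrist_force: [-2.8, 9.2, 8.7]
grip_width: 0.419
```

```bash
python3 chk.py s3
```

```text
[[69.61376863  5.78109972]] 0.03807483487328499 F [-9.53629223 -1.32808003] grip 0.41929095650089354 t 5.8
foot front 92.83306408351808 62
blade front 89.63409785041664 13
lever end [98.05808122 13.68174492 63.7794732 ] 33
```

>>> play_rows(
  grip=[0.38,0.35,0.3,0.3,0.3,0.3],
  slide=[
    [-0.8,0,0],
    [-0.8,0,0],
    [-0.8,0,0],
    [-0.8,0,0],
    [-0.8,0,0],
    [-0.8,0,0],
  ],
  spin=[0,0,0,0,0,0],
  force=40,
)

```text
time: 6.45
ee_pos: [0.5273, -0.0793, 0.0388]
tool_rot: [179.8, -0.3, 99.0]
wrist_force: [-0.8, 9.7, 7.4]
grip_width: 0.356
```

```bash
python3 chk.py s4
```

```text
[[69.3607434   6.35956443]] 0.03875381475991109 F [-9.74930048  0.75142139] grip 0.3558946283518249 t 6.45
foot front 92.44940670362342 65
blade front 89.68293671900503 12
lever end [98.49010422 11.22155564 64.13096603] 34
```

View pics/s4c.png

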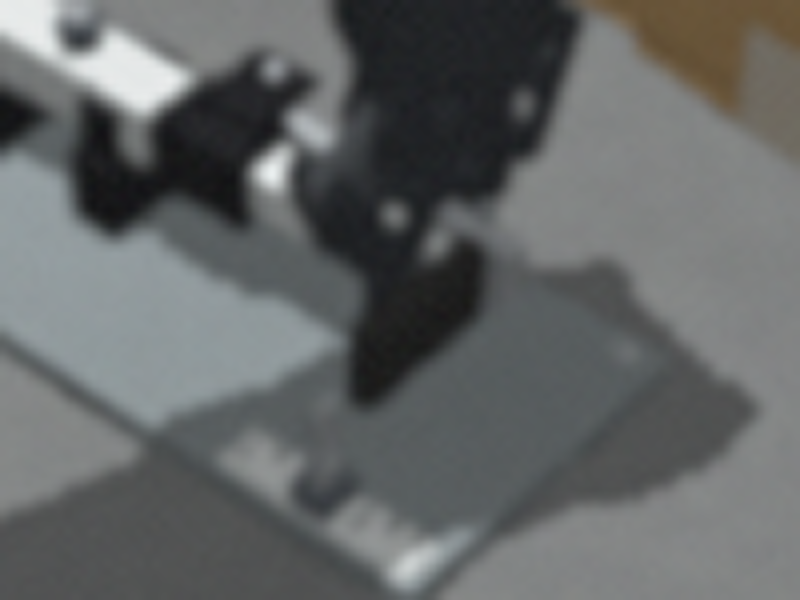

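```bash
python3 - <<'E'
from mv import *
for n in('s2','s4'):
    p,d,i=load(n); P=cloud(i,d).reshape(-1,3); P=P[np.isfinite(P[:,0])]; c=np.c_[toC(P),P[:,2]]*1e3
    m=(c[:,2]>50)&(c[:,2]<80)&(c[:,1]>-5)&(c[:,1]<55)&(c[:,0]>94.5)&(c[:,0]<108); print(n,m.sum(),c[m].round(0).tolist())
p,d=snap('wrist','w4')
cv2.imwrite('pics/w4c.png',cv2.resize(p[150:384,130:442][:,:,::-1],(800,600),interpolation=cv2.INTER_CUBIC))
E
```

```text
s2 30 [[96.0, 38.0, 77.0], [96.0, 43.0, 74.0], [100.0, 42.0, 76.0], [96.0, 38.0, 73.0], [100.0, 37.0, 76.0], [100.0, 43.0, 73.0], [96.0, 38.0, 70.0], [101.0, 37.0, 73.0], [101.0, 41.0, 71.0], [98.0, 36.0, 69.0], [99.0, 40.0, 67.0], [100.0, 43.0, 65.0], [97.0, 39.0, 62.0], [100.0, 38.0, 64.0], [100.0, 43.0, 62.0], [96.0, 35.0, 60.0], [98.0, 36.0, 61.0], [100.0, 38.0, 61.0], [100.0, 44.0, 57.0], [95.0, 3.0, 78.0], [98.0, 37.0, 57.0], [102.0, 37.0, 59.0], [100.0, 44.0, 53.0], [96.0, 36.0, 52.0], [100.0, 40.0, 52.0], [101.0, 38.0, 51.0], [95.0, -0.0, 62.0], [95.0, 5.0, 58.0], [95.0, 5.0, 51.0], [95.0, -3.0, 52.0]]
s4 33 [[96.0, 20.0, 74.0], [95.0, 12.0, 75.0], [96.0, 16.0, 74.0], [99.0, 15.0, 76.0], [101.0, 18.0, 75.0], [97.0, 10.0, 75.0], [99.0, 12.0, 75.0], [100.0, 15.0, 73.0], [101.0, 19.0, 71.0], [97.0, 10.0, 71.0], [100.0, 11.0, 72.0], [101.0, 14.0, 71.0], [99.0, 22.0, 64.0], [95.0, 8.0, 67.0], [97.0, 10.0, 67.0], [101.0, 10.0, 70.0], [100.0, 15.0, 66.0], [101.0, 18.0, 64.0], [98.0, 9.0, 65.0], [100.0, 11.0, 64.0], [101.0, 14.0, 63.0], [101.0, 19.0, 60.0], [98.0, 9.0, 61.0], [100.0, 11.0, 61.0], [102.0, 13.0, 61.0], [97.0, 11.0, 56.0], [101.0, 11.0, 58.0], [103.0, 13.0, 57.0], [95.0, 10.0, 51.0], [98.0, 10.0, 53.0], [101.0, 10.0, 55.0], [101.0, 16.0, 50.0], [103.0, 9.0, 53.0]]
```

View pics/w4c.png

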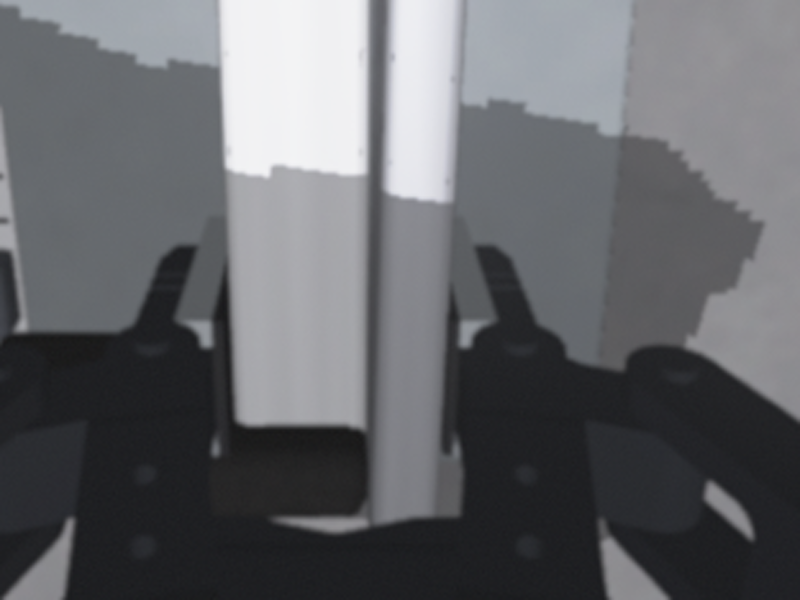

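The lever is parallel to the bar between the pads, with a uniform gap and its end at y 10–20 mm. The foot is about 1.2 mm short of the mark, within tolerance. The grip is holding, so I'm handing in.

```bash
python3 -c "
from h import *
print(job.finish_job()); s=robot.observe(); print(s['time'],s['ee_pos'],s['grip_width'],s['wrist_force'])"
```

```text
the job is handed in; nothing more can be done
None
the job is handed in; nothing more can be done
```

I pulled the leg out about 45 mm by its foot and held it at the mark with the lever still open. I then closed the jaws over leg and lever, which swung the lever shut. The job was handed in at about 6.5 s with the leg still gripped, using a 40 N grip setting.

- **Foot at the mark:** the last checks put the foot about 1.2 mm short of the mark, against a 4 mm limit. Two estimates, the pull distance and the depth readings of foot and blade, agree to within about 1 mm. When I first held it there with the lever open, it was within about 0.5 mm, and it crept back about 1 mm as the jaws closed. I left that uncorrected.
- **Lever:** its end reads y 10–20 mm, which matches the shut position, and the wrist picture shows it parallel to the bar.
- **Grip:** the jaws stopped at 0.356, about 30 mm if the reading is linear in width. I expected about 32 mm for leg plus lever, and took the difference as pad squeeze or reading error. I have no direct reading of the force on the leg.
- **Pointer and loose tools:** depth readings of the blade stayed within about 1 mm. I never moved near the tools, but did not re-measure them at the end.

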